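# Clamp a tin in the cam jig for opening

## Robot

A 6-joint arm with a two-finger parallel gripper is mounted at the origin on a cart in front of the work surface, level with it; the furniture and walls round the work are solid. World frame = base frame: x ahead of the robot, y to its left, z up, the work surface at z = 0. Lengths are in mm, angles in degrees, forces in N, time in s.
With the tool pointing down it reaches from about 225 to 725 mm from the base axis. Payload 3.1 kg.
Tool frame: the origin (TCP) lies at the very end of the fingers, on their centre line; the grasp point (between the pads) lies 19 mm behind it (hold_point_z is the distance from the TCP to the grasp point, in mm); z points along the fingers, y is the line along which they close (so a half turn about z gives the same grasp; the last joint's range is limited). The gripper opens to 85 mm and grips with 20 to 120 N. Pads are 22 mm wide; open, the fingers measure 114 mm over their backs; the gripper's body (76 mm by 85 mm) begins 54 mm behind the grasp point. The pads swing forward as they close: fully open they stand 13 mm farther back than shut.
Start: joints at [-73.442, 2.75, 5.684, 92.934, 0, 82.678], TCP at [212.524, -480.053, 231.312] pointing down, gripper open.
Joint ranges: [-166.93, 166.93], [-56.73, 111.36], [-69.38, 81.34], [-121.58, 131.49], [-85.45, 84.26], [-180, 180]. Speed limits (degrees/s): [159.86, 159.86, 180, 180, 180, 180].

## Interface

Orientations are given as [roll, pitch, yaw] about the fixed x, y, z axes, in that order (R = Rz(yaw) Ry(pitch) Rx(roll)).
In Python, from rig import state, get_image, get_calibration, finish_job, regions_of, hold_point_z gives the robot as it stands. The module is installed in compiled form; this text tells all that it offers.
- The arm moves only by the shell command python3 -m crank 'ROWS'. ROWS is JSON, a list that holds one entry, the list of rows, each a list of 7 numbers: the opening, from 0 (shut) to 1 (fully open), then the shift along the tool's x, y, z in m, then the turn, a rotation vector about the tool's x, y, z in degrees. A call has 1 to 12 rows; each row shifts and turns the commanded pose from where the row before left it, along the tool's axes as they then stand; what a row does not reach is not made up. A row lasts 1/8 s, in which the tool goes at most 62.5 mm and 10.7 degrees, less where a joint would pass 70% of its speed; a pose out of reach is approached as far as the arm can. A call with a gripper value outside its range is refused whole. The fingers move at their own pace and stop on an object; the grip force is fixed at half the most. Time passes only in rows, so rows that do not move let the fingers close. It gives the time, the measured TCP pose, the force, the opening and the grip force at its end, in the units of the state.
- state(): the state, without advancing time (a new reading comes with each control period).
- get_image(name): name is "side" or "top"; returns the picture (420x560x3 uint8, red, green, blue); there is no depth.
- get_calibration(name): a dict with "mtx" (3x3 intrinsics, pixels), "pose" (4x4, takes a point from camera to world coordinates). Camera axes: x right, y down, z forward; pixel columns grow to the right and rows downward; lengths in mm; the calibration is good to about 2 mm. A picture is of the moment at which its call begins. get_calibration takes no time and is no camera call.
- finish_job(): hands the job in; it is judged then, once.
Trained networks look in the newest picture that a camera, given by its name, has taken for a name from the list of things; names that differ only in an ending like _2 or _b are one class to them, and where a whole thing is asked for, a point or a joint stands for the part that bears it (a point fixed in the world has none). Each returns a list of dicts, best first, with "confidence" (0 to 1); they miss things now and then, are a little off and sometimes report something else, mostly with a low value. They report only what shows in the picture. A call takes as long as a camera call. They do not tell look-alikes from the thing itself.
- regions_of(camera, query): "region" (420x560 bool, what is visible of it) and "bbox" ([centre column, centre row, width, height] in pixels, round what is visible of it).
The state is a dict: "clock": time; "joints": joint angles; "qd": joint speeds; "tau": joint torques, N m; "ee_pos": TCP position; "ee_rot": TCP orientation; "ft_force": force on the tool from outside, world axes, zero at the start; "ft_torque": the same for the moment, N m; "grip_width": opening from 0.0 (shut) to 1.0 (fully open); "gripper_force": force on a finger pad.
Only numpy, scipy, OpenCV 4.12 (cv2) and the standard library are available. Lean on these libraries where they do the work, as an engineer would, in place of code of your own. Each camera call takes 0.05 s, during which the arm holds its last target. There are 200 camera calls.

## Task

The lid of the screw tin is stuck and has to be prised off, so fix the tin in the holding jig: with the fingertips push the tin along the bench into the open mouth of the jig until it is fully home against the back wall, then push the cam lever round, clockwise seen from above, until the cam clamps the tin tight. Do not pick the tin up or tip it, keep the lever open until the tin is home, and leave the vial, the screwdriver and the tape roll where they are.

Things in the scene. Friction and masses are not known exactly. Their poses are not given: they have to be found in the camera images.
- tin: Round screw tin, pale body 62 mm in diameter and lid 64 mm in diameter, 42 mm tall in all (the lid takes up the top 14 mm); about 110 g, stands loose on the bench. Origin: centre of its underside, z up. It slides on the bench; friction about 0.6.
- jig: Dark steel holding jig fixed to the bench, U-shaped in plan, mouth towards the robot. Origin: on the bench where the centre of the fully seated tin comes to stand (within 2 mm). x points from the mouth into the jig towards the back wall, y to its left, z up. It has no floor: the tin slides on the bench all the way, with 4 to 5 mm side play while the lever is open. Bare bench in front.
- back_wall (a point): Middle of the inner face of the jig's back wall, the stop for the tin, at jig x = 31, y = 0, z = 14 mm. The wall runs from y = -66 to 49 mm, is 20 mm thick and 27 mm high.
- left_wall (a point): Point on the inner face of the jig's left wall, at jig x = 0, y = 31, z = 14 mm. The wall runs from the back wall to a rounded nose (radius 9 mm) that ends at x = -33 mm; it is 18 mm thick and 27 mm high. The cam presses the tin into the corner of this wall and the back wall.
- right_arm (a point): Where the straight inner edge of the jig's low right arm ends and its rounded nose (radius 15 mm, to x = -51 mm) begins: jig x = -36, y = -36, z = 8 mm. The arm is 30 mm wide, 8 mm high and runs back to the back wall. On it turns the cam, a steel disc 30 mm in diameter set 8 mm off the pivot, at z = 9 to 24 mm; with the lever open the cam stays to the right of y = -35 mm.
- cam_lever (a joint): Angle of the cam lever about its upright pivot, rad. 0: fully open, the lever pointing 6 degrees to the right of jig +x; grows clockwise seen from above. Starts at 0 to 0.4. The cam meets a seated tin near 2.2 to 2.5 and is tight at 2.4 to 2.75, the end stop. Friction (4 N at the grip) holds it where left, also when tight; 10 to 15 N at the grip clamps well.
- lever_pivot (a point): On the axis of the cam lever's pivot, at jig x = -22.1 mm, y = -47.4 mm, 31 mm above the bench. The lever is a flat bar 13 mm wide at z = 28 to 34 mm; the pivot bolt's head reaches z = 40 mm.
- lever_grip (a point): Middle of the upright black grip at the end of the cam lever, 72 mm from the pivot axis, 52 mm above the bench. The grip is a round post 11 to 15 mm in diameter, from z = 34 to 68 mm.
- vial: Glass sample vial with a cap, 24 mm in diameter, 62 mm tall, standing behind the jig; leave it alone. Origin: centre of its underside.
- screwdriver: Screwdriver, 140 mm long, handle 26 mm thick, lying to the left of the jig; leave it alone. Origin: middle of its length, on the bench; the handle is its +y end.
- tape: Roll of black tape, 62 mm across, 19 mm high, lying flat to the right of the jig; leave it alone. Origin: centre of its underside.
There are look-alikes about, which are no part of the job. There is more than one size of the tin; the one meant has the size given above.

How it is judged:
By the outcome, as a careful person would: the job done as asked, in the order asked, and still so for the second after the job is handed in, with the robot touching nothing.
It also fails if it takes over 72 s, if anything falls off the work surface, if the arm or the gripper's body presses on something with over 40 N, if the wrist force passes 120 N, or if a joint passes its speed limit or range.

## Working session

There is one attempt and no reset: what is moved stays moved. The work goes in short steps, Python scripts to look and compute and a shell command to move; the robot and the scene stay as the last step left them, time stands still between calls to the robot, and variables do not carry over. Pictures are saved under pics/ and viewed, at most 10 in all, crops included, and the job is handed in when it is done.

```bash
mkdir -p pics; cat > h.py <<'E'
import numpy as np, cv2
from rig import *
def ray(cam,u,v,z):
    c=get_calibration(cam);K=np.array(c["mtx"]);T=np.array(c["pose"])
    d=T[:3,:3]@np.linalg.solve(K,[u,v,1.]);o=T[:3,3]
    return o+d*(z-o[2])/d[2]
def proj(cam,p):
    c=get_calibration(cam);K=np.array(c["mtx"]);T=np.array(c["pose"])
    q=K@(T[:3,:3].T@(np.array(p,float)-T[:3,3]));return q[:2]/q[2]
E
python3 - <<'E'
from h import *
a=get_image("top");b=get_image("side")
for n,i in(("top",a),("side",b)):
    cv2.imwrite(f"pics/{n}0.png",i[:,:,::-1])
    print(n,np.round(np.array(get_calibration(n)["pose"])[:3],2).tolist(),get_calibration(n)["mtx"][0][0])
    for q in["tin","jig","cam_lever","vial","screwdriver","tape"]:
        print(q,[(round(r["confidence"],2),np.round(r["bbox"]).tolist()) for r in regions_of(n,q)])
print(state())
E
```

```text
top [[0.0, -1.0, 0.04, 493.76], [-1.0, -0.0, 0.03, -15.66], [-0.03, -0.04, -1.0, 1125.21]] 531.6390032467251
tin [(0.79, [250.0, 289.0, 44.0, 49.0]), (0.73, [394.0, 259.0, 44.0, 46.0]), (0.64, [330.0, 266.0, 30.0, 30.0]), (0.54, [269.0, 144.0, 16.0, 13.0])]
jig [(0.96, [299.0, 184.0, 64.0, 52.0])]
cam_lever [(0.59, [317.0, 180.0, 23.0, 55.0])]
vial [(0.64, [270.0, 142.0, 14.0, 13.0])]
screwdriver [(0.85, [226.0, 159.0, 9.0, 65.0])]
tape [(0.62, [355.0, 158.0, 31.0, 31.0])]
side [[-1.0, -0.06, 0.06, 469.32], [-0.08, 0.58, -0.81, 740.37], [0.01, -0.81, -0.59, 597.08]] 445.8452896689623
tin [(0.76, [337.0, 204.0, 31.0, 26.0]), (0.72, [328.0, 170.0, 42.0, 32.0]), (0.71, [360.0, 253.0, 49.0, 49.0]), (0.47, [216.0, 262.0, 70.0, 20.0])]
jig [(0.56, [254.0, 216.0, 53.0, 59.0]), (0.39, [242.0, 188.0, 24.0, 23.0])]
cam_lever [(0.62, [257.0, 203.0, 48.0, 27.0])]
vial [(0.84, [211.0, 227.0, 12.0, 28.0])]
screwdriver [(0.77, [217.0, 263.0, 70.0, 19.0])]
tape [(0.9, [241.0, 189.0, 17.0, 20.0]), (0.74, [255.0, 216.0, 53.0, 60.0]), (0.48, [339.0, 207.0, 30.0, 26.0])]
{'clock': 0.7, 'joints': array([-7.34414464e+01,  2.74679377e+00,  5.68560671e+00,  9.29346623e+01,
       -6.32655038e-04,  8.26778522e+01]), 'qd': array([-0.15992321,  0.03518361, -0.02752773,  0.03630059, -0.15661726,
        0.07355636]), 'tau': array([ 1.30492208e-04, -3.38498282e+01,  3.20056307e+01,  7.51589487e-04,
       -1.58219514e-04,  3.35811272e-07]), 'ee_pos': array([ 212.52429324, -480.0580537 ,  231.35883742]), 'ee_rot': array([1.79995964e+02, 1.15648622e-03, 2.38807014e+01]), 'ft_force': array([ 0.21180603, -0.65181723,  0.43448683]), 'ft_torque': array([-0.07320614, -0.00096896, -0.00973959]), 'gripper_force': 0.0, 'grip_width': 0.9998188543675701}
```

```bash
sleep 1; ls pics
```

```text
side0.png
top0.png
```

```bash
python3 - <<'E'
from h import *
i=cv2.imread("pics/top0.png")[100:330,180:440]
cv2.imwrite("pics/top0c.png",cv2.resize(i,None,fx=2.6,fy=2.6,interpolation=cv2.INTER_CUBIC))
for u,v,w in((250,289,44),(394,259,44),(330,266,30)): print(ray("top",u,v,40), w*1085/531.6)
E
```

```text
[372.99180049  78.1056579   40.        ] 89.80436418359669
[ 435.03054232 -213.54439292   40.        ] 89.80436418359669
[420.3235364  -84.27922238  40.        ] 61.23024830699774
```

View pics/top0c.png

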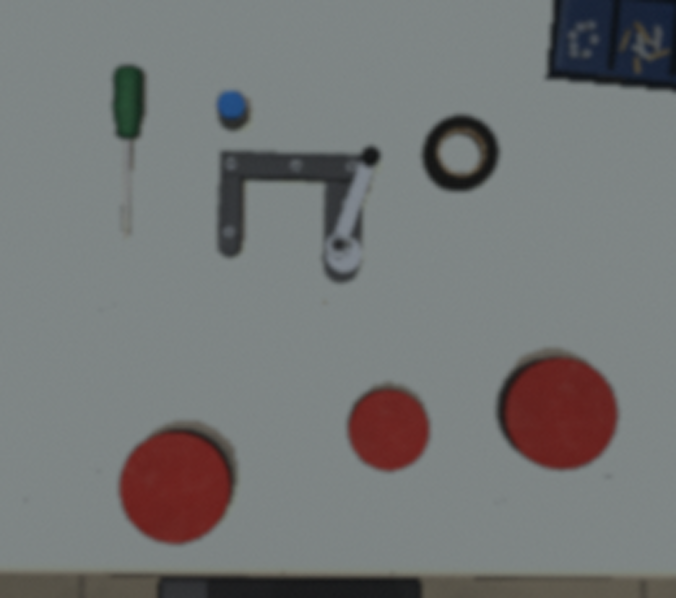

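View pics/side0.png

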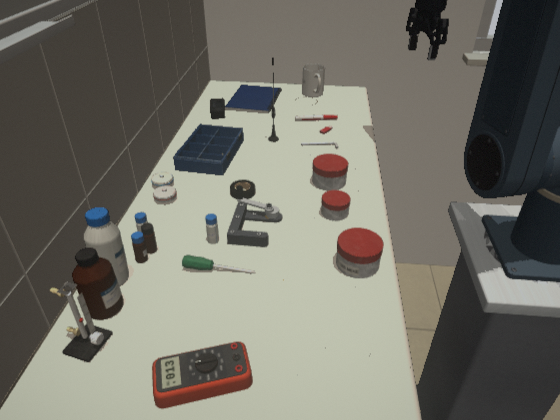

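Three red-lidded tins are candidates: (250,289) about 84 mm, (394,259) about 84 mm and (330,266) about 62 mm, so the middle one is chosen. The jig is at (299,184) with its mouth towards the robot, and the lever is nearly open, with its grip at about (322,160). Next I fit the jig, tin and lever precisely.

```bash
cat > fit.py <<'E'
from h import *
from scipy.optimize import minimize
def jigpts(P,pts):
    x,y,a=P;c,s=np.cos(a),np.sin(a);pts=np.array(pts,float)
    return np.c_[x+c*pts[:,0]-s*pts[:,1],y+s*pts[:,0]+c*pts[:,1],pts[:,2]]
def arc(cx,cy,r,z,a0=90,a1=270): return [(cx+r*np.cos(t),cy+r*np.sin(t),z) for t in np.radians(np.linspace(a0,a1,13))]
def render(P,S=8,off=(240,140),sz=(120,110)):
    m=np.zeros((sz[1]*S,sz[0]*S),np.uint8)
    for poly in ([(31,49,27),(51,49,27),(51,-66,27),(31,-66,27)],[(40,31,27),(40,49,27)]+arc(-24,40,9,27),
                 [(31,49,0),(51,49,0),(51,-66,0),(31,-66,0)],[(40,31,0),(40,49,0)]+arc(-24,40,9,0),
                 [(40,-66,8),(40,-36,8)]+arc(-36,-51,15,8)):
        q=np.array([proj("top",p) for p in jigpts(P,poly)])
        cv2.fillPoly(m,[np.round((q-off+.5)*S).astype(np.int32)],255)
    return cv2.GaussianBlur(cv2.resize(m,sz,interpolation=cv2.INTER_AREA).astype(float)/255,(0,0),.8)
def fit(img):
    g=img.max(2).astype(float)[140:250,240:360]
    bg=np.median(g);d=np.clip((bg-g)/(bg-np.percentile(g,3)),0,1)
    w=np.ones_like(d)
    w[:8]=0; w[:20,18:45]=0                # vial
    u,v=np.meshgrid(np.arange(240,360),np.arange(140,250))
    w[(u>306)]=0; w[v>225]=0; w[u>345]=0
    f=lambda P:np.sum(w*(render([P[0],P[1],P[2]/100])-d)**2)
    p0=ray("top",300,183,10)
    best=min((minimize(f,[p0[0]+dx,p0[1],0],method="Nelder-Mead",options=dict(initial_simplex=[[p0[0]+dx,p0[1],0],[p0[0]+dx+6,p0[1],0],[p0[0]+dx,p0[1]+6,0],[p0[0]+dx,p0[1],5]])) for dx in(-10,0)),key=lambda r:r.fun)
    P=best.x.copy();P[2]/=100
    return P,best.fun
E
python3 - <<'E'
from fit import *
img=cv2.imread("pics/top0.png")[:,:,::-1]
P,e=fit(img);print("jig",P[:2],np.degrees(P[2]),e)
# tin lid by red mask
hsv=cv2.cvtColor(np.ascontiguousarray(img),cv2.COLOR_RGB2HSV)
m=((hsv[...,1]>120)&((hsv[...,0]<8)|(hsv[...,0]>172))).astype(np.uint8)
n,l,s,c=cv2.connectedComponentsWithStats(m)
for k in range(1,n):
    if s[k,4]>300: print("red",c[k],s[k,4],2*np.sqrt(s[k,4]/np.pi)*1085/531.6,ray("top",*c[k],42))
# grip
piv=jigpts(P,[(-22.1,-47.4,31)])[0];print("piv",piv,proj("top",piv))
o=img[90:350].copy()
V=cv2.resize(np.ascontiguousarray(img[130:250,230:380]),None,fx=5,fy=5,interpolation=cv2.INTER_CUBIC)
def dl(pts,col): cv2.polylines(V,[np.round((np.array([proj("top",p) for p in jigpts(P,pts)])-(230,130)+.5)*5).astype(int)],True,col,1)
dl([(31,49,27),(51,49,27),(51,-66,27),(31,-66,27)],(255,0,0));dl([(40,31,27),(40,49,27)]+arc(-24,40,9,27),(255,0,0));dl([(40,-66,8),(40,-36,8)]+arc(-36,-51,15,8),(0,255,0))
for th in(0,.2,.4):
    a=-np.radians(6)-th;dl(arc(-22.1+72*np.cos(a),-47.4+72*np.sin(a),6,68,0,360),(255,255,0))
dl(arc(-22.1,-47.4,6,40,0,360),(0,255,255))
cv2.imwrite("pics/fit.png",V[:,:,::-1])
E
```

```text
Traceback (most recent call last):
  File "fit.py", line 24, in fit
    best=min((minimize(f,[p0[0]+dx,p0[1],0],method="Nelder-Mead",options=dict(initial_simplex=[[p0[0]+dx,p0[1],0],[p0[0]+dx+6,p0[1],0],[p0[0]+dx,p0[1]+6,0],[p0[0]+dx,p0[1],5]])) for dx in(-10,0)),key=lambda r:r.fun)
  File "fit.py", line 24, in <genexpr>
    best=min((minimize(f,[p0[0]+dx,p0[1],0],method="Nelder-Mead",options=dict(initial_simplex=[[p0[0]+dx,p0[1],0],[p0[0]+dx+6,p0[1],0],[p0[0]+dx,p0[1]+6,0],[p0[0]+dx,p0[1],5]])) for dx in(-10,0)),key=lambda r:r.fun)
              ~~~~~~~~^^^^^^^^^^^^^^^^^^^^^^^^^^^^^^^^^^^^^^^^^^^^^^^^^^^^^^^^^^^^^^^^^^^^^^^^^^^^^^^^^^^^^^^^^^^^^^^^^^^^^^^^^^^^^^^^^^^^^^^^^^^^^^^^^^^^^^^^^^^^^^^^^^^^^^^^^^^
  File "fit.py", line 22, in <lambda>
    f=lambda P:np.sum(w*(render([P[0],P[1],P[2]/100])-d)**2)
                         ~~~~~~^^^^^^^^^^^^^^^^^^^^^^
  File "fit.py", line 12, in render
    q=np.array([proj("top",p) for p in jigpts(P,poly)])
                ~~~~^^^^^^^^^
  File "h.py", line 8, in proj
    c=get_calibration(cam);K=np.array(c["mtx"]);T=np.array(c["pose"])
ValueError: time passes only in moves, steps and waits
```

```bash
sleep 0
sed -i 's/^def ray/from functools import lru_cache\nget_calibration=lru_cache(None)(get_calibration)\ndef ray/' h.py
cat > m1.py <<'E'
from fit import *
img=cv2.imread("pics/top0.png")[:,:,::-1]
P,e=fit(img);print("jig",P[:2],np.degrees(P[2]),e);np.save("P.npy",P)
hsv=cv2.cvtColor(np.ascontiguousarray(img),cv2.COLOR_RGB2HSV)
m=((hsv[...,1]>120)&((hsv[...,0]<8)|(hsv[...,0]>172))).astype(np.uint8)
n,l,s,c=cv2.connectedComponentsWithStats(m)
for k in range(1,n):
    if s[k,4]>300: print("red",c[k],s[k,4],2*np.sqrt(s[k,4]/np.pi)*1085/531.6,ray("top",*c[k],42))
piv=jigpts(P,[(-22.1,-47.4,31)])[0];print("piv",piv,proj("top",piv))
V=cv2.resize(np.ascontiguousarray(img[130:250,230:380]),None,fx=5,fy=5,interpolation=cv2.INTER_CUBIC)
def dl(pts,col): cv2.polylines(V,[np.round((np.array([proj("top",p) for p in jigpts(P,pts)])-(230,130)+.5)*5).astype(int)],True,col,1)
dl([(31,49,27),(51,49,27),(51,-66,27),(31,-66,27)],(255,0,0));dl([(40,31,27),(40,49,27)]+arc(-24,40,9,27),(255,0,0));dl([(40,-66,8),(40,-36,8)]+arc(-36,-51,15,8),(0,255,0))
for th in(0,.2,.4):
    a=-np.radians(6)-th;dl(arc(-22.1+72*np.cos(a),-47.4+72*np.sin(a),6,68,0,360),(255,255,0))
dl(arc(-22.1,-47.4,6,40,0,360),(0,255,255))
cv2.imwrite("pics/fit.png",V[:,:,::-1])
E
python3 m1.py
```

```text
jig [591.01430597   3.00748233] -1.4804582190162485 21.652673665594133
red [126.52998066 172.74081238] 517 52.365480964251375 [610.07723022 334.3387314   42.        ]
red [394.77549575 258.33923513] 1412 86.54005633760765 [ 436.47568228 -214.74651578   42.        ]
red [329.03581662 264.54011461] 698 60.84537002166523 [423.39534889 -82.20718414  42.        ]
red [247.29331416 286.61897915] 1391 85.89411121931597 [377.9882987   83.46498688  42.        ]
piv [567.69705688 -43.80571981  31.        ] [309.95222835 193.79131393]
```

```bash
sleep 8
```

```text
(no output)
```

View pics/fit.png

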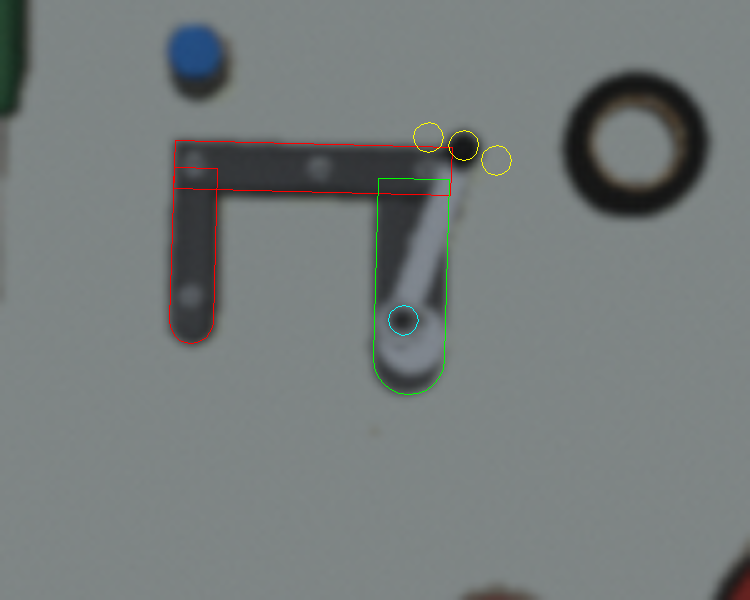

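The fit overlays the jig well. The grip sits at the middle yellow circle, so the lever is at about 0.2 rad. The tin is at (423,-82), and its diameter of about 61–64 mm confirms the choice. Next I plan the first push, with two fingertips as a cradle tilted tip-first so they touch below the lid rim.

```bash
cat > plan.py <<'E'
from h import *
from scipy.spatial.transform import Rotation as R, Slerp
def rot(phi,tilt): return R.from_euler("xyz",[180,0,phi+180],degrees=True)*R.from_rotvec([0,-tilt,0],degrees=True)
def rows(seq,op,p=None,r=None):
    "seq: list of (pos,phi,tilt,n); prints rows, from measured pose; push dir phi"
    s=state()
    p=np.array(s["ee_pos"]) if p is None else p; r=R.from_euler("xyz",s["ee_rot"],degrees=True) if r is None else r
    for q,phi,t,n in seq:
        q=np.array(q,float);rt=rot(phi,t) if np.isscalar(phi) else phi
        dv=(r.inv()*rt).as_rotvec()/n
        p0=p.copy()
        for k in range(1,n+1):
            tgt=p0+(q-p0)*k/n
            d=np.round(r.inv().apply(tgt-p)/1000,4)
            w=np.round(np.degrees(dv),2)
            print([op,*[float(x) for x in d],*[float(x) for x in w]])
            p=p+r.apply(d*1000);r=r*R.from_rotvec(w,degrees=True)
        print("--",np.round(p,1),r.as_euler("xyz",degrees=True).round(1))
    return p,r
E
python3 - <<'E'
from plan import *
s=state();r=R.from_euler("xyz",s["ee_rot"],degrees=True)
p=np.array(s["ee_pos"])
# halfway yaw: stage positions so rotations <180
mid=rot(-50,0)
rows([((300,-300,200),mid,0,10),((380,-137,120),52.3,15,12),((380,-137,11),52.3,15,3)],0.33)
E
```

```text
[0.33, 0.0153, -0.0129, 0.0031, 0.0, 0.0, -10.61]
[0.33, 0.0174, -0.0099, 0.0032, 0.0, 0.0, -10.61]
[0.33, 0.0189, -0.0065, 0.0031, 0.0, 0.0, -10.61]
[0.33, 0.0198, -0.0029, 0.0031, 0.0, 0.0, -10.61]
[0.33, 0.02, 0.0008, 0.0032, 0.0, 0.0, -10.61]
[0.33, 0.0196, 0.0044, 0.0031, 0.0, 0.0, -10.61]
[0.33, 0.0183, 0.008, 0.0031, 0.0, 0.0, -10.61]
[0.33, 0.0166, 0.0112, 0.0032, 0.0, 0.0, -10.61]
[0.33, 0.0143, 0.0141, 0.0031, 0.0, 0.0, -10.61]
[0.33, 0.0114, 0.0164, 0.0031, 0.0, 0.0, -10.61]
-- [ 300. -300.  200.] [-180.    0.  130.]
[0.33, 0.0061, 0.0138, 0.0067, -1.12, -0.9, -8.47]
[0.33, 0.0041, 0.0145, 0.0068, -1.12, -0.9, -8.47]
[0.33, 0.0021, 0.0148, 0.0071, -1.12, -0.9, -8.47]
[0.33, 0.0, 0.0148, 0.0074, -1.12, -0.9, -8.47]
[0.33, -0.002, 0.0145, 0.0077, -1.12, -0.9, -8.47]
[0.33, -0.0041, 0.0139, 0.008, -1.12, -0.9, -8.47]
[0.33, -0.0059, 0.013, 0.0083, -1.12, -0.9, -8.47]
[0.33, -0.0076, 0.0118, 0.0087, -1.12, -0.9, -8.47]
[0.33, -0.0091, 0.0105, 0.0091, -1.12, -0.9, -8.47]
[0.33, -0.0103, 0.0088, 0.0094, -1.12, -0.9, -8.47]
[0.33, -0.0115, 0.007, 0.0097, -1.12, -0.9, -8.47]
[0.33, -0.0121, 0.005, 0.01, -1.12, -0.9, -8.47]
-- [ 380. -137.  120.] [ 180.    15.  -127.7]
[0.33, 0.0094, 0.0, 0.0351, 0.0, 0.02, -0.01]
[0.33, 0.0095, 0.0, 0.0351, 0.0, 0.02, -0.01]
[0.33, 0.0094, 0.0, 0.0351, 0.0, 0.02, -0.01]
-- [ 380. -137.   11.] [ 180.    15.  -127.7]
```

```bash
python3 -m crank '[[[0.33,0.0153,-0.0129,0.0031,0,0,-10.6],[0.33,0.0174,-0.0099,0.0031,0,0,-10.6],[0.33,0.0189,-0.0065,0.0031,0,0,-10.6],[0.33,0.0198,-0.0029,0.0031,0,0,-10.6],[0.33,0.02,0.0008,0.0031,0,0,-10.6],[0.33,0.0196,0.0044,0.0031,0,0,-10.6],[0.33,0.0183,0.008,0.0031,0,0,-10.6],[0.33,0.0166,0.0112,0.0031,0,0,-10.6],[0.33,0.0143,0.0141,0.0031,0,0,-10.6],[0.33,0.0114,0.0164,0.0031,0,0,-10.6]]]' && python3 -m crank '[[[0.33,0.0061,0.0138,0.0067,-1.12,-0.9,-8.47],[0.33,0.0041,0.0145,0.0068,-1.12,-0.9,-8.47],[0.33,0.0021,0.0148,0.0071,-1.12,-0.9,-8.47],[0.33,0,0.0148,0.0074,-1.12,-0.9,-8.47],[0.33,-0.002,0.0145,0.0077,-1.12,-0.9,-8.47],[0.33,-0.0041,0.0139,0.008,-1.12,-0.9,-8.47],[0.33,-0.0059,0.013,0.0083,-1.12,-0.9,-8.47],[0.33,-0.0076,0.0118,0.0087,-1.12,-0.9,-8.47],[0.33,-0.0091,0.0105,0.0091,-1.12,-0.9,-8.47],[0.33,-0.0103,0.0088,0.0094,-1.12,-0.9,-8.47],[0.33,-0.0115,0.007,0.0097,-1.12,-0.9,-8.47],[0.33,-0.0121,0.005,0.01,-1.12,-0.9,-8.47]]]'
python3 - <<'E'
from plan import *
rows([((380,-137,12),52.3,15,4),((467,-25,12),52.3,15,12)],0.33)
E
```

```text
clock: 1.95
ee_pos: [300.4, -299.5, 200.4]
ee_rot: [180.0, 0.0, 130.2]
ft_force: [0.0, 0.2, -0.5]
grip_width: 0.333
gripper_force: 0.0
clock: 3.45
ee_pos: [380.6, -136.9, 120.2]
ee_rot: [-179.9, 15.1, -127.5]
ft_force: [-0.5, -0.3, -0.5]
grip_width: 0.328
gripper_force: 0.0
[0.33, 0.0072, 0.0001, 0.0261, -0.0, 0.02, 0.04]
[0.33, 0.0071, 0.0002, 0.0261, -0.0, 0.02, 0.04]
[0.33, 0.0071, 0.0001, 0.0261, -0.0, 0.02, 0.04]
[0.33, 0.0072, 0.0001, 0.0261, -0.0, 0.02, 0.04]
-- [ 380. -137.   12.] [-180.    15.  -127.7]
[0.33, -0.0114, -0.0, 0.0031, -0.0, -0.0, 0.0]
[0.33, -0.0114, -0.0001, 0.003, -0.0, -0.0, 0.0]
[0.33, -0.0115, 0.0, 0.0031, -0.0, -0.0, 0.0]
[0.33, -0.0114, -0.0, 0.003, -0.0, -0.0, 0.0]
[0.33, -0.0114, -0.0, 0.0031, -0.0, -0.0, 0.0]
[0.33, -0.0114, -0.0001, 0.003, -0.0, -0.0, 0.0]
[0.33, -0.0114, 0.0, 0.0031, -0.0, -0.0, 0.0]
[0.33, -0.0115, -0.0, 0.0031, -0.0, -0.0, 0.0]
[0.33, -0.0114, -0.0001, 0.003, -0.0, -0.0, 0.0]
[0.33, -0.0114, 0.0, 0.0031, -0.0, -0.0, 0.0]
[0.33, -0.0114, -0.0, 0.003, -0.0, -0.0, 0.0]
[0.33, -0.0114, -0.0, 0.0031, -0.0, -0.0, 0.0]
-- [467. -25.  12.] [-180.    15.  -127.7]
```

```bash
python3 -m crank '[[[0.33,0.0072,0,0.0261,0,0,0],[0.33,0.0071,0,0.0261,0,0,0],[0.33,0.0071,0,0.0261,0,0,0],[0.33,0.0072,0,0.0261,0,0,0],[0.33,-0.0114,0,0.0031,0,0,0],[0.33,-0.0114,0,0.003,0,0,0],[0.33,-0.0057,0,0.0015,0,0,0],[0.33,-0.0057,0,0.0015,0,0,0],[0.33,-0.0114,0,0.003,0,0,0],[0.33,-0.0114,0,0.003,0,0,0]]]'
cat > tin.py <<'E'
from plan import *
from fit import jigpts
def tin(img=None,lo=450):
    img=get_image("top") if img is None else img
    hsv=cv2.cvtColor(img,cv2.COLOR_RGB2HSV)
    m=((hsv[...,1]>110)&((hsv[...,0]<8)|(hsv[...,0]>172))).astype(np.uint8)
    n,l,s,c=cv2.connectedComponentsWithStats(m)
    P=np.load("P.npy");out=[]
    for k in range(1,n):
        if 150<s[k,4]<900 and 240<c[k][0]<350:
            w=ray("top",*c[k],42);Rm=np.array([[np.cos(P[2]),np.sin(P[2])],[-np.sin(P[2]),np.cos(P[2])]])
            cn,_=cv2.findContours((l==k).astype(np.uint8),cv2.RETR_EXTERNAL,2)
            e=cv2.minEnclosingCircle(cn[0])
            we=ray("top",*e[0],42)
            print("tin area",s[k,4],"world",w.round(1),"jig",(Rm@(w[:2]-P[:2])).round(1),"circ jig",(Rm@(we[:2]-P[:2])).round(1),"bbox",s[k,:4])
    return img
E
python3 - <<'E'
from tin import *
i=tin();print(state()["ee_pos"])
j=get_image("side")
v=np.hstack([cv2.resize(i[180:330,260:400],None,fx=2.8,fy=2.8),cv2.resize(j[150:300,250:390],None,fx=2.8,fy=2.8)])
cv2.imwrite("pics/p1.png",v[:,:,::-1])
E
```

```text
clock: 4.7
ee_pos: [417.0, -90.7, 12.7]
ee_rot: [-180.0, 15.1, -127.8]
ft_force: [-0.1, -1.2, 0.4]
grip_width: 0.329
gripper_force: 0.6
tin area 720 world [439.  -62.1  42. ] jig [-150.3  -69. ] circ jig [-150.5  -69.9] bbox [304 242  31  30]
[417.51910054 -89.54019405  12.6622175 ]
```

```bash
sleep 6
```

```text
(no output)
```

View pics/p1.png

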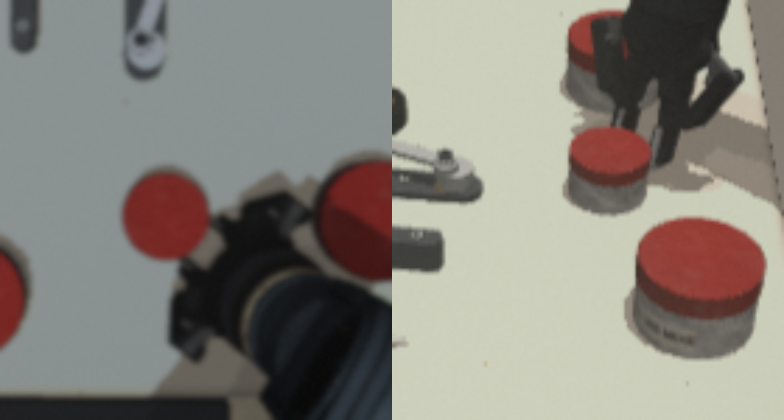

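The small tin slides upright against both fingertips; the tin is at jig (-150,-69), directly ahead of the fingers. I continue the push.

```bash
python3 -m crank '[[[0.33,-0.0103,0,0.0028,0,0,0],[0.33,-0.0103,0,0.0028,0,0,0],[0.33,-0.0103,0,0.0028,0,0,0],[0.33,-0.0103,0,0.0028,0,0,0],[0.33,-0.0103,0,0.0028,0,0,0],[0.33,-0.0103,0,0.0028,0,0,0],[0.33,-0.0103,0,0.0028,0,0,0],[0.33,-0.0093,0,0.0026,0,0,0],[0.33,0,0,0,0,0,0],[0.33,0.02,0,-0.006,0,0,0],[0.33,0.02,0,-0.006,0,0,0]]]'
python3 - <<'E'
from tin import *
i=tin()
rows([((425,6,30),-1.5,15,6),((425,6,12),-1.5,15,2)],0.33)
E
```

```text
clock: 6.18
ee_pos: [442.1, -57.5, 13.2]
ee_rot: [180.0, 15.1, -127.8]
ft_force: [-0.5, 0.5, 0.1]
grip_width: 0.335
gripper_force: 0.0
tin area 698 world [492.   7.  42.] jig [-99.1   1.5] circ jig [-99.2   1.3] bbox [271 216  29  30]
[0.33, -0.0074, 0.0088, -0.001, 2.31, -0.02, 8.63]
[0.33, -0.0061, 0.0097, -0.0013, 2.31, -0.02, 8.63]
[0.33, -0.0045, 0.0105, -0.0017, 2.31, -0.02, 8.63]
[0.33, -0.0029, 0.0109, -0.0022, 2.31, -0.02, 8.63]
[0.33, -0.0012, 0.0112, -0.0026, 2.31, -0.02, 8.63]
[0.33, 0.0004, 0.0111, -0.0031, 2.31, -0.02, 8.63]
-- [425.   6.  30.] [180.   15.  178.5]
[0.33, 0.0023, 0.0, 0.0087, 0.01, 0.01, -0.01]
[0.33, 0.0024, 0.0, 0.0087, 0.01, 0.01, -0.01]
-- [425.   6.  12.] [180.   15.  178.5]
```

```bash
python3 - <<'E'
from tin import *
rows([((438,5,30),-1.5,15,6),((438,5,12),-1.5,15,2),((525,2.7,12),-1.5,15,10)],0.33)
E
```

```text
[0.33, -0.0086, 0.007, -0.0007, 2.31, -0.02, 8.63]
[0.33, -0.0075, 0.0081, -0.0009, 2.31, -0.02, 8.63]
[0.33, -0.0061, 0.0091, -0.0013, 2.31, -0.02, 8.63]
[0.33, -0.0048, 0.0099, -0.0017, 2.31, -0.02, 8.63]
[0.33, -0.0032, 0.0104, -0.0021, 2.31, -0.02, 8.63]
[0.33, -0.0016, 0.0107, -0.0025, 2.31, -0.02, 8.63]
-- [438.   5.  30.] [180.   15.  178.5]
[0.33, 0.0023, -0.0, 0.0087, 0.01, 0.01, -0.01]
[0.33, 0.0024, -0.0, 0.0087, 0.01, 0.01, -0.01]
-- [438.    5.1  12. ] [180.   15.  178.5]
[0.33, -0.0084, -0.0, 0.0023, 0.0, -0.0, 0.0]
[0.33, -0.0084, -0.0, 0.0022, 0.0, -0.0, 0.0]
[0.33, -0.0084, -0.0, 0.0023, 0.0, -0.0, 0.0]
[0.33, -0.0084, -0.0, 0.0022, 0.0, -0.0, 0.0]
[0.33, -0.0084, -0.0, 0.0023, 0.0, -0.0, 0.0]
[0.33, -0.0084, -0.0001, 0.0022, 0.0, -0.0, 0.0]
[0.33, -0.0085, 0.0, 0.0023, 0.0, -0.0, 0.0]
[0.33, -0.0084, 0.0, 0.0022, 0.0, -0.0, 0.0]
[0.33, -0.0084, 0.0, 0.0023, 0.0, -0.0, 0.0]
[0.33, -0.0084, 0.0, 0.0022, 0.0, -0.0, 0.0]
-- [525.    2.7  12. ] [180.   15.  178.5]
```

```bash
python3 -m crank '[[[0.33,-0.0086,0.007,-0.0007,2.31,0,8.63],[0.33,-0.0075,0.0081,-0.0009,2.31,0,8.63],[0.33,-0.0061,0.0091,-0.0013,2.31,0,8.63],[0.33,-0.0048,0.0099,-0.0017,2.31,0,8.63],[0.33,-0.0032,0.0104,-0.0021,2.31,0,8.63],[0.33,-0.0016,0.0107,-0.0025,2.31,0,8.63],[0.33,0.0023,0,0.0087,0,0,0],[0.33,0.0024,0,0.0087,0,0,0],[0.33,-0.0084,0,0.0022,0,0,0]]]' && python3 -m crank '[[[0.33,-0.0084,0,0.0022,0,0,0],[0.33,-0.006,0,0.0016,0,0,0],[0.33,-0.0084,0,0.0023,0,0,0],[0.33,-0.0084,0,0.0022,0,0,0],[0.33,-0.0084,0,0.0022,0,0,0],[0.33,-0.0084,0,0.0023,0,0,0],[0.33,-0.0084,0,0.0022,0,0,0],[0.33,0,0,0,0,0,0]]]'
python3 - <<'E'
from tin import *
i=tin()
j=get_image("side")
v=np.hstack([cv2.resize(i[130:260,230:360],None,fx=3,fy=3),cv2.resize(j[150:280,200:330],None,fx=3,fy=3)])
cv2.imwrite("pics/p2.png",v[:,:,::-1])
P=np.load("P.npy");print(jigpts(P,[(-35,-2,12)]))
E
```

```text
clock: 7.35
ee_pos: [446.5, 6.4, 10.2]
ee_rot: [179.9, 14.8, 178.5]
ft_force: [0.6, -0.6, -0.5]
grip_width: 0.327
gripper_force: 0.0
clock: 8.35
ee_pos: [507.4, 5.2, 12.9]
ee_rot: [179.9, 15.1, 178.6]
ft_force: [-0.8, 0.7, 0.1]
grip_width: 0.328
gripper_force: 0.0
tin area 702 world [544.7   5.2  42. ] jig [-46.3   1. ] circ jig [-46.7   1.1] bbox [272 190  29  30]
[[555.97431715   1.91240978  12.        ]]
```

```bash
sleep 7
```

```text
(no output)
```

View pics/p2.png

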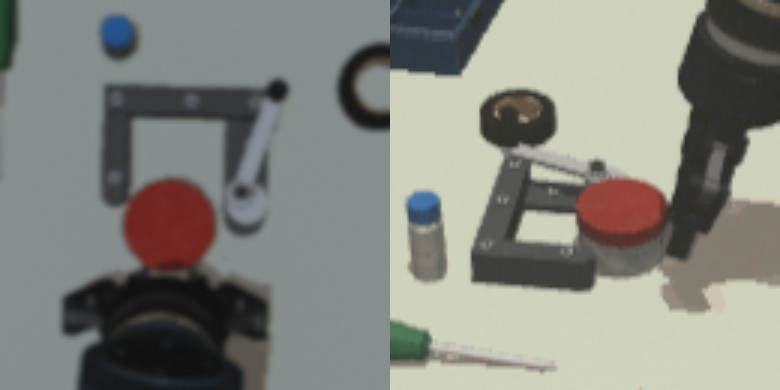

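The tin is just entering the mouth, upright, with the lever still open. Its jig y is about +1, so I steer it about 2–3 mm to the right while pushing.

```bash
python3 -m crank '[[[0.33,-0.006,-0.001,0.0016,0,0,0],[0.33,-0.006,-0.001,0.0016,0,0,0],[0.33,-0.006,-0.001,0.0016,0,0,0],[0.33,-0.006,0,0.0016,0,0,0],[0.33,-0.006,0,0.0016,0,0,0],[0.33,-0.0,0,0,0,0,0]]]'
python3 - <<'E'
from tin import *
i=tin()
E
```

```text
clock: 9.2
ee_pos: [538.1, 1.4, 12.8]
ee_rot: [179.9, 15.1, 178.6]
ft_force: [0.7, 0.4, 0.6]
grip_width: 0.33
gripper_force: 0.0
tin area 714 world [574.5   1.6  42. ] jig [-16.5  -1.9] circ jig [-16.3  -1.4] bbox [273 176  31  30]
```

```bash
python3 -m crank '[[[0.33,-0.0039,0,0.001,0,0,0],[0.33,-0.0039,0,0.001,0,0,0],[0.33,-0.0039,0,0.001,0,0,0],[0.33,-0.002,0,0.0005,0,0,0],[0.33,0,0,0,0,0,0]]]'; python3 -m crank '[[[0.33,-0.001,0,0.0003,0,0,0],[0.33,-0.001,0,0.0003,0,0,0]]]'
python3 - <<'E'
from tin import *
i=tin()
E
```

```text
clock: 9.88
ee_pos: [551.8, 1.1, 12.8]
ee_rot: [179.9, 15.0, 178.6]
ft_force: [-0.2, 0.5, 0.8]
grip_width: 0.334
gripper_force: 0.0
clock: 10.12
ee_pos: [553.5, 1.0, 12.6]
ee_rot: [179.9, 15.0, 178.6]
ft_force: [-1.2, -0.1, 0.6]
grip_width: 0.33
gripper_force: 0.4
tin area 728 world [589.8   1.5  42. ] jig [-1.2 -1.6] circ jig [-1.6 -2. ] bbox [273 168  31  30]
```

```bash
for k in 1 2; do python3 -m crank '[[[0.33,-0.001,0,0.0003,0,0,0],[0.33,0,0,0,0,0,0]]]' | grep -E 'pos|ft'; done; python3 - <<'E'
from tin import *
tin()
E
```

```text
ee_pos: [554.7, 1.0, 12.6]
ft_force: [-0.5, -0.0, 0.7]
ee_pos: [555.3, 1.0, 12.4]
ft_force: [-2.6, -0.1, 1.0]
tin area 726 world [591.7   1.4  42. ] jig [ 0.7 -1.6] circ jig [ 0.1 -1.7] bbox [273 167  31  30]
```

Force is starting to rise; I confirm contact with the wall.

```bash
for k in 1 ; do python3 -m crank '[[[0.33,-0.001,0,0.0003,0,0,0],[0.33,0,0,0,0,0,0]]]' | grep -E 'pos|ft'; done;python3 -m crank '[[[0.33,-0.001,0,0.0003,0,0,0],[0.33,0,0,0,0,0,0]]]' | grep -E 'pos|ft'; python3 - <<'E'
from tin import *
tin()
E
```

```text
ee_pos: [555.6, 1.0, 12.1]
ft_force: [-5.5, -0.4, 3.2]
ee_pos: [555.8, 1.0, 11.9]
ft_force: [-7.2, -0.5, 6.2]
tin area 723 world [592.    1.3  42. ] jig [ 1.  -1.7] circ jig [ 0.1 -2. ] bbox [273 167  31  30]
```

The tin is home: it has stopped, the force is rising, and it sits at jig (≈0.5,-1.8). I back away, raise, and plan the lever approach.

```bash
python3 -m crank '[[[0.33,0.005,0,-0.0013,0,0,0],[0.33,0.015,0,-0.004,0,0,0],[0.33,0.019,0,-0.005,0,0,0],[0.1,0,0,-0.04,0,0,0],[0,0,0,-0.05,0,0,0]]]' | grep -E 'pos|ft'
cat > lev.py <<'E'
from tin import *
P=np.load("P.npy")
def measure():
    i=tin();u=[np.array(proj("top",p)) for p in jigpts(P,[(-22.1,-47.4,40)])][0]
    g=i.max(2).astype(float);best=[]
    k=cv2.GaussianBlur(g,(0,0),1.5)
    for th in np.arange(0,2.8,.02):
        a=-np.radians(6)-th
        p=proj("top",jigpts(P,[(-22.1+72*np.cos(a),-47.4+72*np.sin(a),66)])[0])
        # bar brightness along lever
        s=[cv2.getRectSubPix(k.astype(np.float32),(1,1),tuple(map(float,proj("top",jigpts(P,[(-22.1+t*np.cos(a),-47.4+t*np.sin(a),34)])[0]))))[0,0] for t in (25,35,45,55)]
        best.append((k[int(round(p[1])),int(round(p[0]))],-np.mean(s),th))
    print("grip dark:",sorted(best)[:3]);return i
def grip(th,off,z,rad=72):
    a=-np.radians(6)-th
    j=np.array([(-22.1+rad*np.cos(a)-off*np.sin(a),-47.4+rad*np.sin(a)+off*np.cos(a),z)])
    return jigpts(P,j)[0], np.degrees(a+P[2])+90   # tool x front => phi = alpha-90+180
E
python3 - <<'E'
from lev import *
i=measure()
p,phi=grip(.2,32,0);print(p,phi)
s=state();x=s["ee_pos"]
rows([((p[0]-30,p[1]+10,120),phi,0,7),((p[0],p[1],100),phi,0,2),((p[0],p[1],44),phi,0,3)],0)
cv2.imwrite("pics/p3.png",cv2.resize(i[130:260,230:380],None,fx=4,fy=4)[:,:,::-1])
E
```

```text
ee_pos: [493.1, 2.6, 98.8]
ft_force: [1.2, -0.5, 0.7]
tin area 727 world [591.4   1.4  42. ] jig [ 0.4 -1.6] circ jig [ 0.4 -1.4] bbox [273 167  31  31]
grip dark: [(np.float64(40.57669738631006), np.float32(-144.44539), np.float64(0.2)), (np.float64(45.4485908964648), np.float32(-144.69023), np.float64(0.22)), (np.float64(45.4485908964648), np.float32(-144.07986), np.float64(0.24))]
[646.1853484  -36.90730735   0.        ] 71.06038587836728
[0, -0.0169, -0.0037, 0.003, -1.42, 1.93, -10.28]
[0, -0.016, -0.0068, 0.0023, -1.42, 1.93, -10.28]
[0, -0.0147, -0.0095, 0.0016, -1.42, 1.93, -10.28]
[0, -0.0127, -0.0121, 0.0009, -1.42, 1.93, -10.28]
[0, -0.0104, -0.0141, 0.0001, -1.42, 1.93, -10.28]
[0, -0.0077, -0.0158, -0.0005, -1.42, 1.93, -10.28]
[0, -0.0048, -0.0169, -0.0012, -1.42, 1.93, -10.28]
-- [616.2 -26.9 120. ] [ 180.    0. -109.]
[0, -0.0001, -0.0158, 0.01, 0.0, 0.01, -0.01]
[0, -0.0001, -0.0158, 0.01, 0.0, 0.01, -0.01]
-- [646.2 -37.  100. ] [ 180.     0.  -108.9]
[0, -0.0, 0.0, 0.0187, 0.0, 0.0, -0.0]
[0, -0.0, 0.0, 0.0187, 0.0, 0.0, -0.0]
[0, -0.0, 0.0, 0.0186, 0.0, 0.0, -0.0]
-- [646.2 -36.9  44. ] [ 180.     0.  -108.9]
```

```bash
sleep 7
```

```text
(no output)
```

View pics/p3.png

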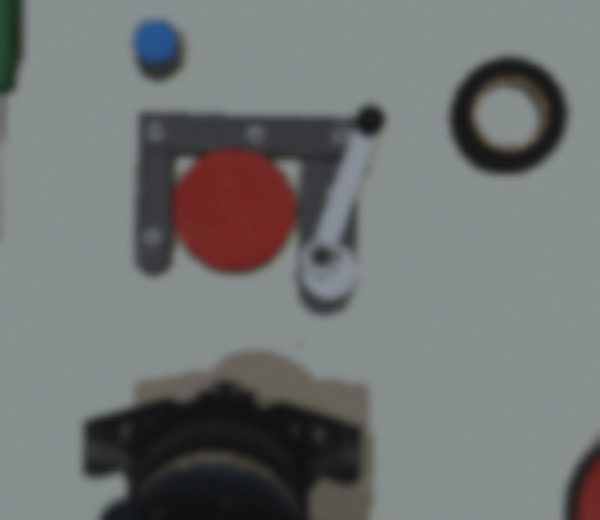

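The tin sits home in the jig and the lever is still open, its grip at crop (369,120). I move the shut fingers to the left side of the grip.

```bash
python3 -m crank '[[[0,-0.0169,-0.0037,0.003,-1.42,1.93,-10.28],[0,-0.016,-0.0068,0.0023,-1.42,1.93,-10.28],[0,-0.0147,-0.0095,0.0016,-1.42,1.93,-10.28],[0,-0.0127,-0.0121,0.0009,-1.42,1.93,-10.28],[0,-0.0104,-0.0141,0.0001,-1.42,1.93,-10.28],[0,-0.0077,-0.0158,-0.0005,-1.42,1.93,-10.28],[0,-0.0048,-0.0169,-0.0012,-1.42,1.93,-10.28],[0,0,-0.0158,0.01,0,0,0],[0,0,-0.0158,0.01,0,0,0],[0,0,0,0.0187,0,0,0],[0,0,0,0.0187,0,0,0],[0,0,0,0.0186,0,0,0]]]' 
python3 - <<'E'
from lev import *
sq=[(*grip(.2,20,44),0,2)]
for th in np.arange(.33,2.01,.14): sq.append((*grip(th,18,44),0,1))
import io,contextlib
b=io.StringIO()
with contextlib.redirect_stdout(b): rows(sq,0)
print("\n".join(l for l in b.getvalue().split("\n") if not l.startswith("--")))
E
```

```text
clock: 13.45
ee_pos: [641.2, -36.4, 31.5]
ee_rot: [179.3, -0.1, -109.0]
ft_force: [0.1, 0.2, 0.2]
grip_width: -0.002
gripper_force: 0.0
[0, 0.0055, -0.0024, -0.0063, 0.37, -0.06, -0.01]
[0, 0.0054, -0.0024, -0.0062, 0.37, -0.06, -0.01]
[0, 0.0115, -0.0017, -0.0, 0.0, 0.0, 7.44]
[0, 0.0102, -0.0018, -0.0, 0.0, 0.0, 8.02]
[0, 0.0102, -0.0019, -0.0, 0.0, 0.0, 8.02]
[0, 0.0103, -0.0018, -0.0, 0.0, 0.0, 8.03]
[0, 0.0102, -0.0018, -0.0, 0.0, 0.0, 8.02]
[0, 0.0102, -0.0018, -0.0, 0.0, 0.0, 8.02]
[0, 0.0102, -0.0018, -0.0, 0.0, -0.0, 8.02]
[0, 0.0103, -0.0018, -0.0, 0.0, -0.0, 8.02]
[0, 0.0102, -0.0018, -0.0, 0.0, -0.0, 8.02]
[0, 0.0102, -0.0018, -0.0, 0.0, -0.0, 8.02]
[0, 0.0102, -0.0018, -0.0, 0.0, -0.0, 8.02]
[0, 0.0103, -0.0018, -0.0, 0.0, -0.0, 8.03]
```

```bash
python3 -m crank '[[[0,0,0,-0.013,0,0,0],[0,0,0,0,0,0,0],[0,0,0,0,0,0,0]]]' 
python3 - <<'E'
from lev import *
sq=[(*grip(.2,20,45),0,2)]
for th in np.arange(.33,1.7,.14): sq.append((*grip(th,18,45),0,1))
import io,contextlib
b=io.StringIO()
with contextlib.redirect_stdout(b): rows(sq,0)
print("\n".join(l for l in b.getvalue().split("\n") if not l.startswith("--")))
E
```

```text
clock: 13.82
ee_pos: [643.7, -36.9, 48.3]
ee_rot: [179.5, -0.1, -109.0]
ft_force: [1.1, -0.7, 0.1]
grip_width: 0.001
gripper_force: 0.0
[0, 0.0056, -0.0012, 0.0017, 0.23, -0.04, -0.02]
[0, 0.0056, -0.0012, 0.0016, 0.23, -0.04, -0.02]
[0, 0.0115, -0.0017, 0.0, 0.0, 0.01, 7.45]
[0, 0.0102, -0.0018, 0.0, 0.0, -0.0, 8.02]
[0, 0.0102, -0.0018, 0.0, 0.0, -0.0, 8.02]
[0, 0.0102, -0.0019, 0.0, 0.0, -0.01, 8.02]
[0, 0.0102, -0.0018, 0.0, 0.0, 0.0, 8.03]
[0, 0.0103, -0.0018, 0.0, 0.0, 0.0, 8.02]
[0, 0.0102, -0.0018, 0.0, 0.0, 0.0, 8.02]
[0, 0.0102, -0.0018, 0.0, 0.01, 0.0, 8.02]
[0, 0.0102, -0.0018, 0.0, -0.0, 0.0, 8.02]
[0, 0.0103, -0.0018, 0.0, -0.0, 0.0, 8.02]
```

```bash
python3 -m crank '[[[0,0.0056,-0.0012,0.0017,0.2,0,0],[0,0.0056,-0.0012,0.0016,0.2,0,0],[0,0.0115,-0.0017,0,0,0,7.45],[0,0.0102,-0.0018,0,0,0,8],[0,0.0102,-0.0018,0,0,0,8],[0,0.0102,-0.0018,0,0,0,8],[0,0,0,0,0,0,0]]]' 
cat > nxt.py <<'E'
import sys,io,contextlib
from lev import *
i=measure()
cv2.imwrite("pics/"+sys.argv[1]+".png",cv2.resize(i[130:280,230:400],None,fx=4,fy=4)[:,:,::-1])
a=np.array(eval(sys.argv[2]))
b=io.StringIO()
with contextlib.redirect_stdout(b): rows([(*grip(th,18,45),0,1) for th in a],0)
print("\n".join(l for l in b.getvalue().split("\n") if not l.startswith("--")))
E
python3 nxt.py l1 'np.arange(.9,2.1,.14)'
```

```text
clock: 14.7
ee_pos: [625.8, -87.9, 42.8]
ee_rot: [179.8, -0.2, -140.4]
ft_force: [-0.0, 1.0, -0.8]
grip_width: 0.003
gripper_force: 0.5
tin area 725 world [591.3   1.6  42. ] jig [ 0.4 -1.4] circ jig [ 0.2 -1.9] bbox [273 167  31  31]
grip dark: [(np.float64(49.85760430876911), np.float32(-52.337624), np.float64(0.06)), (np.float64(49.85760430876911), np.float32(-51.487743), np.float64(0.04)), (np.float64(50.22162957954754), np.float32(-53.154213), np.float64(0.08))]
[0, 0.0097, -0.0029, -0.0022, 0.17, -0.26, 8.72]
[0, 0.0102, -0.0018, 0.0, -0.0, -0.0, 8.02]
[0, 0.0102, -0.0018, 0.0, -0.0, -0.0, 8.02]
[0, 0.0103, -0.0018, 0.0, -0.0, -0.0, 8.03]
[0, 0.0102, -0.0018, 0.0, -0.0, -0.0, 8.02]
[0, 0.0102, -0.0018, 0.0, -0.0, -0.0, 8.02]
[0, 0.0102, -0.0018, 0.0, -0.0, -0.0, 8.02]
[0, 0.0102, -0.0018, 0.0, -0.0, -0.0, 8.02]
[0, 0.0103, -0.0019, 0.0, -0.0, -0.0, 8.02]
```

```bash
sleep 7
```

```text
(no output)
```

View pics/l1.png

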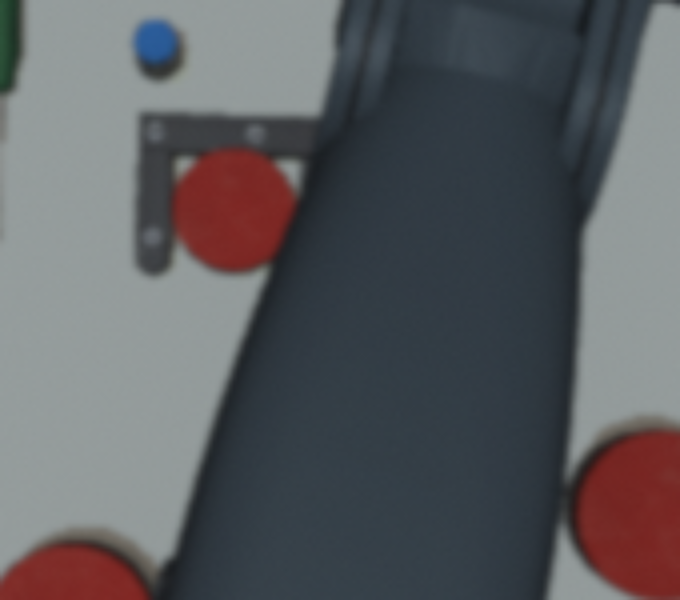

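The arm hides the lever from the top camera, and the tin is still seated. I continue and check with the side camera.

```bash
python3 -m crank '[[[0,0.0097,-0.0029,-0.0022,0.2,-0.2,8.7],[0,0.0102,-0.0018,0,0,0,8],[0,0.0102,-0.0018,0,0,0,8],[0,0.0102,-0.0018,0,0,0,8],[0,0,0,0,0,0,0]]]' 
sed -i 's/^i=measure()/i=get_image("side")/;s/i\[130:280,230:400\]/i[130:280,190:360]/' nxt.py
python3 nxt.py l2 'np.arange(1.42,2.2,.1)'
```

```text
clock: 15.38
ee_pos: [594.2, -113.0, 45.3]
ee_rot: [-179.9, -0.0, -173.0]
ft_force: [1.8, -0.0, -0.0]
grip_width: 0.001
gripper_force: 0.2
[0, 0.0073, -0.0015, 0.0004, -0.1, -0.06, 5.9]
[0, 0.0073, -0.0015, -0.0, -0.0, 0.0, 5.73]
[0, 0.0073, -0.0014, -0.0, -0.0, 0.0, 5.73]
[0, 0.0072, -0.0014, -0.0, -0.0, 0.0, 5.73]
[0, 0.0073, -0.0015, -0.0, 0.0, 0.0, 5.73]
[0, 0.0073, -0.0014, -0.0, 0.0, 0.0, 5.73]
[0, 0.0073, -0.0015, -0.0, 0.0, 0.0, 5.73]
[0, 0.0073, -0.0014, -0.0, 0.0, 0.0, 5.73]
```

```bash
sleep 5
```

```text
(no output)
```

View pics/l2.png

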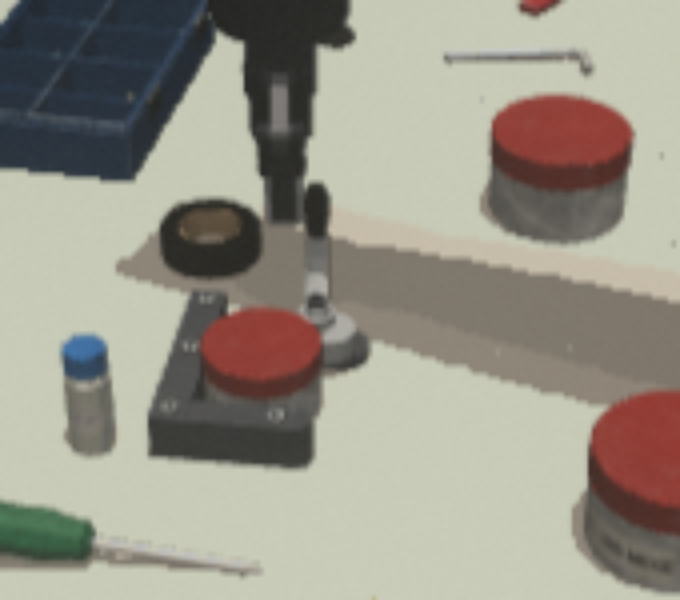

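The grip is being driven round by the fingers (grip at crop (317,208), lever at about 1.4 rad). The tin and the other objects are undisturbed. I continue.

```bash
python3 -m crank '[[[0,0.0073,-0.0015,0,0,0,5.8],[0,0.0073,-0.0015,0,0,0,5.7],[0,0.0073,-0.0014,0,0,0,5.7],[0,0.0073,-0.0014,0,0,0,5.7],[0,0.0073,-0.0015,0,0,0,5.7],[0,0.0073,-0.0014,0,0,0,5.7],[0,0.0073,-0.0014,0,0,0,5.7],[0,0,0,0,0,0,0]]]' 
python3 nxt.py l3 'np.arange(2.1,2.81,.05)'
```

```text
clock: 16.42
ee_pos: [544.0, -113.9, 45.7]
ee_rot: [-179.9, 0.1, 147.1]
ft_force: [2.0, -0.8, -1.3]
grip_width: 0.0
gripper_force: 1.1
[0, 0.0064, -0.0015, 0.0006, -0.09, 0.1, 4.87]
[0, 0.0036, -0.0008, 0.0, 0.0, -0.0, 2.86]
[0, 0.0036, -0.0008, 0.0, 0.0, -0.0, 2.87]
[0, 0.0037, -0.0008, 0.0, 0.0, -0.0, 2.86]
[0, 0.0036, -0.0008, 0.0, 0.0, -0.0, 2.87]
[0, 0.0036, -0.0008, 0.0, 0.0, -0.0, 2.86]
[0, 0.0036, -0.0009, 0.0, 0.0, -0.0, 2.87]
[0, 0.0036, -0.0008, 0.0, 0.0, -0.0, 2.86]
[0, 0.0037, -0.0008, 0.0, 0.0, -0.0, 2.87]
[0, 0.0036, -0.0008, 0.0, 0.0, -0.0, 2.86]
[0, 0.0036, -0.0008, 0.0, 0.0, -0.0, 2.87]
[0, 0.0036, -0.0008, 0.0, 0.0, -0.0, 2.86]
[0, 0.0037, -0.0008, 0.0, 0.0, -0.0, 2.87]
[0, 0.0036, -0.0008, 0.0, 0.0, -0.0, 2.86]
[0, 0.0036, -0.0008, 0.0, 0.0, -0.0, 2.87]
```

```bash
python3 -m crank '[[[0,0.005,-0.0012,0,0,0,4],[0,0.0036,-0.0008,0,0,0,2.9],[0,0.0036,-0.0008,0,0,0,2.9],[0,0.0036,-0.0008,0,0,0,2.9],[0,0,0,0,0,0,0]]]' | grep -E 'pos|rot|ft';  python3 -m crank '[[[0,0.0036,-0.0008,0,0,0,2.9],[0,0.0036,-0.0008,0,0,0,2.9],[0,0,0,0,0,0,0]]]' | grep -E 'pos|rot|ft'
python3 nxt.py l3 'np.arange(2.4,2.81,.05)'
```

```text
ee_pos: [529.8, -107.4, 45.7]
ee_rot: [-179.9, 0.2, 134.3]
ft_force: [3.7, -2.7, -2.0]
ee_pos: [523.3, -103.0, 45.7]
ee_rot: [-180.0, 0.1, 128.5]
ft_force: [3.4, -2.1, -0.3]
[0, 0.0051, -0.0014, 0.0006, -0.04, 0.11, 3.49]
[0, 0.0036, -0.0008, 0.0, 0.0, 0.0, 2.86]
[0, 0.0037, -0.0008, 0.0, 0.0, 0.0, 2.87]
[0, 0.0036, -0.0008, 0.0, 0.0, 0.0, 2.86]
[0, 0.0036, -0.0008, 0.0, 0.0, 0.0, 2.87]
[0, 0.0036, -0.0009, 0.0, 0.0, 0.0, 2.86]
[0, 0.0036, -0.0008, 0.0, 0.0, 0.0, 2.87]
[0, 0.0037, -0.0008, 0.0, 0.0, 0.0, 2.86]
[0, 0.0036, -0.0008, 0.0, 0.0, 0.0, 2.87]
```

```bash
for k in 1; do python3 -m crank '[[[0,0.0036,-0.0008,0,0,0,2.9],[0,0,0,0,0,0,0]]]' | grep -E 'pos|ft'; python3 -m crank '[[[0,0.0025,-0.0006,0,0,0,2],[0,0,0,0,0,0,0]]]' | grep -E 'pos|ft'; done
```

```text
ee_pos: [520.2, -100.5, 45.6]
ft_force: [2.7, -2.1, -0.9]
ee_pos: [518.1, -98.6, 45.5]
ft_force: [2.7, -3.4, -0.4]
```

```bash
python3 -m crank '[[[0,0.0025,-0.0006,0,0,0,2],[0,0,0,0,0,0,0]]]' | grep -E 'pos|ft'; python3 -m crank '[[[0,0.0025,-0.0006,0,0,0,2],[0,0,0,0,0,0,0]]]' | grep -E 'pos|ft'; python3 nxt.py l4 'np.arange(2.55,2.81,.05)'
```

```text
ee_pos: [516.3, -96.8, 45.6]
ft_force: [3.5, -3.3, -0.3]
ee_pos: [514.6, -95.2, 45.6]
ft_force: [3.9, -3.7, -0.6]
[0, 0.0045, -0.0013, 0.0006, -0.02, 0.1, 3.07]
[0, 0.0036, -0.0008, -0.0, 0.0, 0.0, 2.87]
[0, 0.0036, -0.0009, -0.0, 0.0, 0.0, 2.86]
[0, 0.0037, -0.0008, -0.0, 0.0, 0.0, 2.87]
[0, 0.0036, -0.0008, -0.0, 0.0, 0.0, 2.86]
[0, 0.0036, -0.0008, -0.0, 0.0, 0.0, 2.87]
```

```bash
sleep 7
```

```text
(no output)
```

View pics/l4.png

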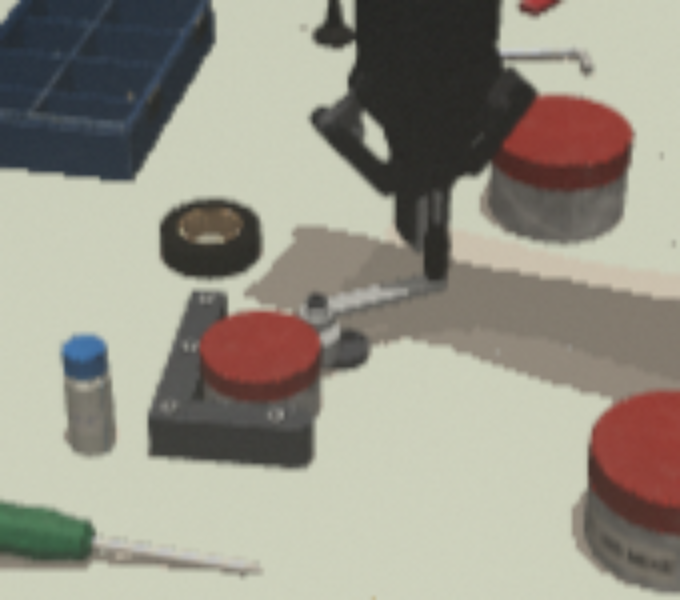

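The lever now points towards the robot (grip at crop (435,240)), and the force is climbing from about 4 to 5.4 N. I keep tightening in small steps.

```bash
python3 -m crank '[[[0,0.0025,-0.0006,0,0,0,2],[0,0,0,0,0,0,0]]]' | grep -E 'pos|ft'; python3 -m crank '[[[0,0.0025,-0.0006,0,0,0,2],[0,0,0,0,0,0,0]]]' | grep -E 'pos|ft';  python3 -m crank '[[[0,0.002,-0.0005,0,0,0,1.5],[0,0,0,0,0,0,0]]]' | grep -E 'pos|ft'
```

```text
ee_pos: [512.9, -93.6, 45.6]
ft_force: [4.7, -4.6, -1.0]
ee_pos: [511.4, -91.9, 45.6]
ft_force: [4.2, -4.3, -1.8]
ee_pos: [510.3, -90.6, 45.6]
ft_force: [4.5, -5.5, -1.4]
```

```bash
python3 -m crank '[[[0,0.0025,-0.0006,0,0,0,1.5],[0,0,0,0,0,0,0]]]' | grep -E 'pos|ft'; python3 -m crank '[[[0,0.0025,-0.0006,0,0,0,1.5],[0,0,0,0,0,0,0]]]' | grep -E 'pos|ft';  python3 - <<'E'
from lev import *
tin()
p=state()["ee_pos"];P=np.load("P.npy")
pv=jigpts(P,[(-22.1,-47.4,0)])[0];d=(p-pv)[:2]
print(np.hypot(*d),"TCP angle as th",np.radians((-np.degrees(np.arctan2(d[1],d[0]))+np.degrees(P[2])-6)%360)+np.arctan2(18,72))
E
```

```text
ee_pos: [509.0, -88.9, 45.6]
ft_force: [5.1, -5.1, -1.3]
ee_pos: [507.7, -87.1, 45.7]
ft_force: [5.6, -5.7, -2.9]
tin area 722 world [592.    4.1  42. ] jig [0.9 1.1] circ jig [1.2 0.9] bbox [272 167  30  30]
74.01818582551054 TCP angle as th 2.6313369422969894
```

The cam has pressed the tin against the left wall (jig y -1.6 → +1.1), at 8 N. I tighten further.

```bash
python3 -m crank '[[[0,0.0025,-0.0006,0,0,0,1.5],[0,0,0,0,0,0,0]]]' | grep -E 'pos|ft'; python3 -m crank '[[[0,0.0025,-0.0006,0,0,0,1.5],[0,0,0,0,0,0,0]]]' | grep -E 'pos|ft';python3 -m crank '[[[0,0.0015,-0.0004,0,0,0,1],[0,0,0,0,0,0,0]]]' | grep -E 'pos|ft'
```

```text
ee_pos: [506.4, -85.1, 45.7]
ft_force: [5.8, -6.5, -2.2]
ee_pos: [505.0, -83.0, 45.6]
ft_force: [5.4, -5.4, -3.6]
ee_pos: [504.3, -82.0, 45.7]
ft_force: [6.5, -6.8, -3.0]
```

```bash
python3 -m crank '[[[0,0.0025,-0.0006,0,0,0,1.5],[0,0,0,0,0,0,0]]]' | grep -E 'pos|ft|rot'; python3 -m crank '[[[0,0.002,-0.0005,0,0,0,1.5],[0,0,0,0,0,0,0]]]' | grep -E 'pos|ft|rot'
```

```text
ee_pos: [503.3, -80.3, 45.8]
ee_rot: [179.9, 0.4, 105.4]
ft_force: [6.8, -8.1, -3.8]
ee_pos: [503.0, -80.4, 45.9]
ee_rot: [179.9, 0.7, 103.9]
ft_force: [8.3, -12.0, -5.8]
```

It has stopped moving with the force at 14.6 N, so it is clamped. I retreat and check.

```bash
python3 -m crank '[[[0,-0.004,0,0,0,0,0],[0,-0.01,0.001,0,0,0,0],[0,-0.015,0,0,0,0,0],[0,0,0,-0.03,0,0,0],[0,0,0,-0.06,0,0,0],[0,-0.05,0.03,-0.03,0,0,0],[0,-0.05,0.03,0,0,0,0],[0,-0.05,0.03,0,0,0,0],[0,-0.02,0.01,0,0,0,0],[0,0,0,0,0,0,0]]]'
python3 - <<'E'
from lev import *
i=measure();j=get_image("side")
v=np.hstack([cv2.resize(i[125:255,230:360],None,fx=3,fy=3),cv2.resize(j[150:280,200:330],None,fx=3,fy=3)])
cv2.imwrite("pics/e.png",v[:,:,::-1])
for q in["vial","screwdriver","tape"]:
    print(q,[(round(r["confidence"],2),np.round(r["bbox"]).tolist()) for r in regions_of("top",q)])
E
```

```text
clock: 22.38
ee_pos: [644.2, -243.9, 161.7]
ee_rot: [-179.8, -0.1, 103.9]
ft_force: [0.2, 0.3, -0.2]
grip_width: 0.001
gripper_force: 0.0
tin area 718 world [592.1   4.1  42. ] jig [1.1 1.2] circ jig [1.6 1.1] bbox [272 167  30  30]
grip dark: [(np.float64(49.739258732135795), np.float32(-163.75224), np.float64(2.7800000000000002)), (np.float64(49.739258732135795), np.float32(-163.4461), np.float64(2.7600000000000002)), (np.float64(50.19074307969045), np.float32(-162.49664), np.float64(2.74))]
vial [(0.45, [291.0, 193.0, 61.0, 74.0])]
screwdriver [(0.6, [231.0, 158.0, 13.0, 67.0])]
tape [(0.77, [356.0, 157.0, 33.0, 30.0])]
```

```bash
sleep 8
```

```text
(no output)
```

View pics/e.png

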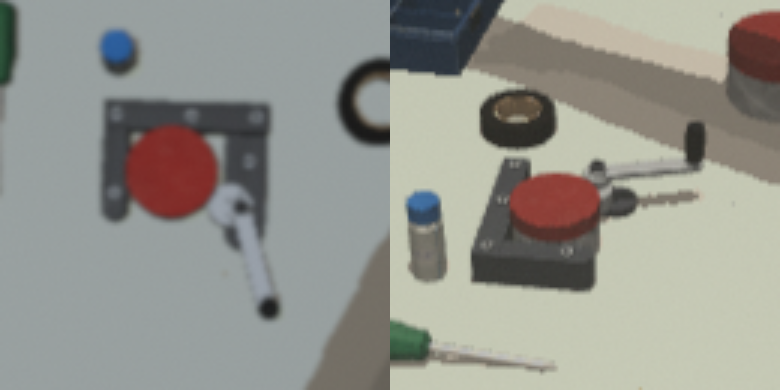

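The cam presses the tin into the corner of the back and left walls. The lever is at about 2.75 rad (grip at crop (268,308)), and the vial, screwdriver and tape have not moved.

```bash
python3 -c "
from rig import *
print(finish_job())"
```

```text
the job is handed in; nothing more can be done
None
```

The tin is home against the back wall and clamped tight, with the cam lever at about 2.75 rad (14.6 N at the end of the push). The vial, screwdriver and tape roll are where they were, and the job was handed in at about 22.5 s; no verdict was shown.

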